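Draw the part-filled sample carrier out of the packed loading tray

TASK

In the white loading tray, the sample carrier that holds only two tubes must go ahead of the queue: slide it forward along its rail until its front end is fully home against the tray's front stop; the open space behind it, between its neighbours, is the only way in. Keep it upright and down on its rail, and leave all the other carriers standing where they are.

Things in the scene. Friction and masses are not known exactly. Their poses are not given: they have to be found in the camera images.
- wanted: wanted carrier: grey plastic block 100 long (x) x 24 wide x 74 mm high, about 240 g, four tube places in a row; the only one not full: two capped tubes in the front places, the rear two empty. Origin: middle of its underside, on the tray floor. +x to its rear, z up; front face x = -50, rear face x = +50 mm. Tubes are clamped in it; caps end 115 mm above the underside (123 above the worktop)
- wanted_tab (a point): wanted carrier's rear finger tab: 10 mm thick, 24 mm wide, rises from 74 to 96 mm above the underside (to 104 above the worktop), rear face flush with the carrier's. Site: centre of that rear face, 85 mm above the underside. Push it anywhere on this upright face; the carrier has a groove that rides on the lane's rail, so it slides along its lane only, with plain friction of 1 to 3 N
- tray: white loading tray fixed on the worktop, 347 (x) x 206 mm; floor 8 mm above the worktop, rim up to 28 mm high, a steel grip 24 mm out at each long side. Five lanes along x at y = -76, -38, 0, 38, 76 mm, each with a rail 4 mm wide, 6 mm high. Origin on the worktop; +x to its rear, z up. Front stop (inner face of front rim) at x = -160 mm, rear rim's inner face at x = +175 mm
- tray_stop (a point): point on the tray floor at the inner face of the front stop, midway across the tray (tray x = -160 mm, y = 0). The stop is rigid. The strip of floor between it and the front row of carriers, about 60 mm long, is empty at the start
- follower: full carrier (four tubes), made as the wanted one, same origin and axes; stands behind the wanted one in its lane. The open space between the wanted one's rear face and this one's front face, 56 to 70 mm long, is the only gap in the queue: in the lanes beside it, 38 mm from middle to middle, full carriers stand nearly end to end (14 mm between sides of neighbours)
- front_a: full carrier (four tubes), made as the wanted one, same origin and axes; stands in the front row
- front_b: full carrier (four tubes), made as the wanted one, same origin and axes; stands in the front row
- front_c: full carrier (four tubes), made as the wanted one, same origin and axes; stands in the front row
- front_d: full carrier (four tubes), made as the wanted one, same origin and axes; stands in the front row
- rear_a: full carrier (four tubes), made as the wanted one, same origin and axes; stands right behind front_a in the same lane
- rear_b: full carrier (four tubes), made as the wanted one, same origin and axes; stands right behind front_b in the same lane
- rear_c: full carrier (four tubes), made as the wanted one, same origin and axes; stands right behind front_c in the same lane
- rear_d: full carrier (four tubes), made as the wanted one, same origin and axes; stands right behind front_d in the same lane

How it is judged:
By the outcome, as a careful person would: the job done as asked, in the order asked, and still so for the second after the job is handed in, with the robot touching nothing.
It also fails if it takes over 32 s, if anything falls off the work surface, if the arm or the gripper's body presses on something with over 40 N, if the wrist force passes 120 N, or if a joint passes its speed limit or range.

ROBOT

A 6-joint arm with a two-finger parallel gripper is mounted at the origin on a cart in front of the work surface, level with it; the furniture and walls round the work are solid. World frame = base frame: x ahead of the robot, y to its left, z up, the work surface at z = 0. Lengths are in mm, angles in rad, forces in N, time in s.
With the tool pointing down it reaches from about 300 to 875 mm from the base axis. Payload 4.2 kg.
Tool frame: the origin (TCP) lies midway between the tips of the shut fingers; the grasp point (between the pads) lies ctrl.grasp_offset behind it (ctrl.grasp_offset is the distance from the TCP to the grasp point, in mm); z points along the fingers, y is the line along which they close (so a half turn about z gives the same grasp; the last joint's range is limited). The gripper opens to 85 mm and grips with 20 to 120 N. Pads are 22 mm wide; open, the fingers measure 114 mm over their backs; the gripper's body (76 mm by 85 mm) begins 54 mm behind the grasp point. The pads swing forward as they close: fully open they stand 13 mm farther back than shut.
Start: joints at [1.091, 0.32, 1.565, -0, 1.257, -0.02], TCP at [255.173, 515.298, 194.638] pointing down, gripper open.
Joint ranges: [-3.11, 3.11], [-0.84, 2.01], [0.21, 2.61], [-1.34, 4.49], [0.05, 2.63], [-2.56, 2.56]. Speed limits (rad/s): [2.57, 2.57, 3.14, 3.14, 3.14, 3.14].

INTERFACE

Orientations are given as a unit quaternion [w, x, y, z].
In Python, from workcell import ctrl gives the robot as it stands.
- The arm moves only by the shell command python3 -m handwheel 'ROWS'. ROWS is a JSON object whose one key "plan" holds a list of rows, each an object of numbers: "ax", "ay", "az": the turn, a rotation vector about the tool's x, y, z in degrees; "tx", "ty", "tz": the shift along the tool's x, y, z in cm; "hand": the opening, from 0 (shut) to 1 (fully open). In form: {"plan": [{"ax": .., "ay": .., "az": .., "tx": .., "ty": .., "tz": .., "hand": ..}, ...]}. A call has 1 to 12 rows; each row is the pose to reach, as a shift and turn from the pose commanded when the call began, along the tool's axes at that moment; what a row does not reach only later rows make up. A row lasts 1/12 s, in which the tool goes at most 41.7 mm and 7.16 degrees, less where a joint would pass 70% of its speed; a pose out of reach is approached as far as the arm can. A call with a gripper value outside its range is refused whole. The fingers move at their own pace and stop on an object; the grip force is fixed at half the most. Time passes only in rows, so rows that repeat a pose let the fingers close. It gives the time, the measured TCP pose, the force, the opening and the grip force at its end, in the units of the state.
- ctrl.sense(): the state, without advancing time (a new reading comes with each control period).
- ctrl.get_image(name): name is "scene" or "top"; returns a dict with "img" (384x512x3 uint8, red, green, blue), "fx", "fy", "cx", "cy" (pixels), "R" (3x3) and "t" (3): a world point X has camera coordinates R X + t. Camera axes: x right, y down, z forward; pixel columns grow to the right and rows downward; lengths in mm; the calibration is good to about 2 mm. A picture is of the moment at which its call begins. There is no depth.
- ctrl.close_job(): hands the job in; it is judged then, once.
Trained networks look in a picture, given as the dict that the camera call returned (one of the last four; its "shot" number tells which), for a name from the list of things; names that differ only in an ending like _2 or _b are one class to them, and where a whole thing is asked for, a point or a joint stands for the part that bears it (a point fixed in the world has none). Each returns a list of dicts, best first, with "p" (0 to 1); they miss things now and then, are a little off and sometimes report something else, mostly with a low value. They report only what shows in the picture. A call takes as long as a camera call.
- ctrl.trace(picture, target): "region" (384x512 bool, what is visible of it) and "bbox" ([left, top, right, bottom] in pixels, round what is visible of it).
The state is a dict: "t": time; "q": joint angles; "dq": joint speeds; "effort": joint torques, N m; "eef_pos": TCP position; "eef_rot": TCP orientation; "wrist_force": force on the tool from outside, world axes, zero at the start; "wrist_torque": the same for the moment, N m; "gripper_width": finger opening in mm; "grip_force": force on a finger pad.
Only numpy, scipy, OpenCV 4.12 (cv2) and the standard library are available. Lean on these libraries where they do the work, as an engineer would, in place of code of your own. Each camera call takes 0.05 s, during which the arm holds its last target. There are 200 camera calls.

## Working session

There is one attempt and no reset: what is moved stays moved. The work goes in short steps, Python scripts to look and compute and a shell command to move; the robot and the scene stay as the last step left them, time stands still between calls to the robot, and variables do not carry over. Pictures are saved under pics/ and viewed, at most 10 in all, crops included, and the job is handed in when it is done.

```bash
mkdir -p pics; python3 - <<'E'
from workcell import ctrl
import cv2,numpy as np
s=ctrl.sense();print(s['t'],s['eef_pos'],s['eef_rot'],s['gripper_width'],ctrl.grasp_offset)
for n in ['scene','top']:
    p=ctrl.get_image(n);cv2.imwrite(f'pics/{n}0.png',p['img'][:,:,::-1])
    print(n,p['fx'],p['fy'],p['cx'],p['cy'],np.round(p['R'],4).tolist(),np.round(p['t'],1))
    for t in ['wanted','tray','wanted_tab','follower']:
        print(t,[(round(float(d['p']),2),d['bbox']) for d in ctrl.trace(p,t)][:4])
E
```

```text
0.0 [254.91641058 514.81224051 193.79623289] [-2.07553946e-04  2.27863861e-01  9.73692623e-01 -8.33149531e-04] 85.62000452937205 18.700000000000003
scene 417.3671222516556 417.3671222516556 255.6697032744907 190.48875447627313 [[0.9837, -0.1792, -0.0149], [-0.1589, -0.8276, -0.5384], [0.0841, 0.532, -0.8426]] [-449.1  330.6  729.5]
wanted [(0.8, [214.6, 186.7, 270.4, 217.8])]
tray [(0.95, [176.1, 145.2, 360.2, 263.4])]
wanted_tab [(0.93, [214.8, 185.5, 268.6, 222.0])]
follower [(0.82, [292.4, 162.2, 346.5, 204.8])]
top 387.0060866075868 387.0060866075868 258.2992555290972 191.23465779511986 [[-0.0069, -0.9999, -0.0088], [-0.989, 0.0082, -0.148], [0.1481, 0.0077, -0.9889]] [261.9 516.3 852. ]
wanted [(0.95, [265.0, 188.5, 281.1, 234.0])]
tray [(0.61, [199.7, 116.9, 312.5, 266.9])]
wanted_tab [(0.62, [285.2, 187.1, 299.6, 234.8]), (0.58, [263.7, 184.6, 279.8, 236.7])]
follower [(0.91, [257.1, 111.2, 275.0, 165.7])]
```

```bash
python3 -c "
import cv2
for n in ['scene','top']:
    i=cv2.imread(f'pics/{n}0.png');cv2.imwrite(f'pics/{n}0b.png',cv2.resize(i,(800,600),interpolation=cv2.INTER_CUBIC))"
```

```text
(no output)
```

View pics/scene0b.png

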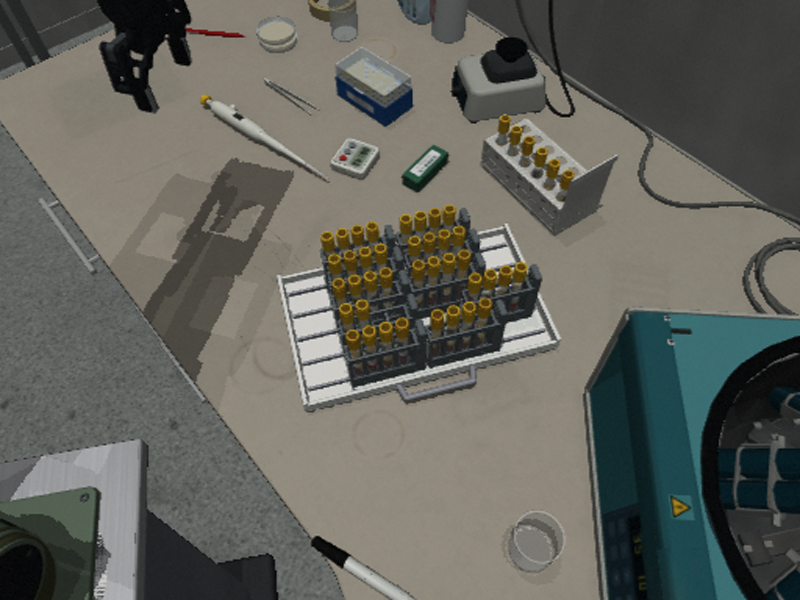

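View pics/top0b.png

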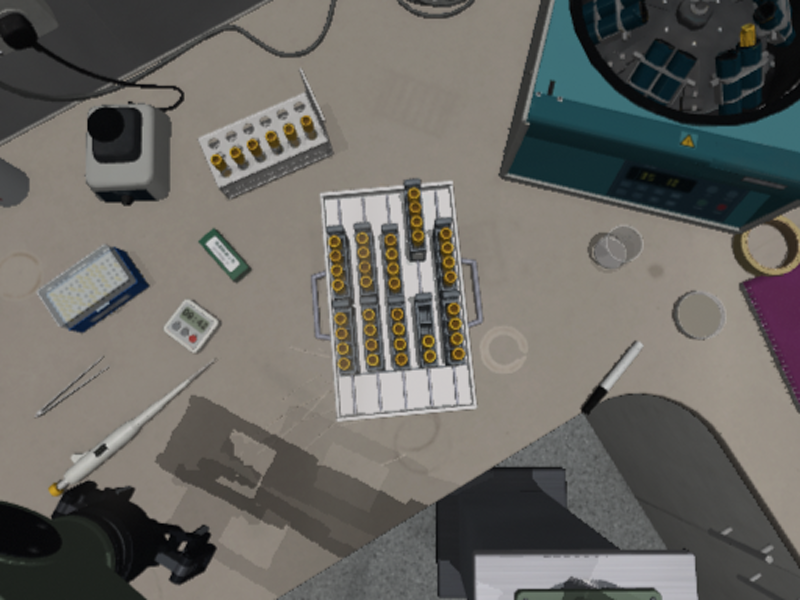

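The pictures agree on the tray. In the top view (800x600), the two-tube carrier is in the 4th lane from the left. Its caps are at about (428,348), its tab is at (423,297), and the gap behind it is at about (418,275). Next I fit the poses from the caps and rim corners.

```bash
cat > h.py <<'E'
from workcell import ctrl
import cv2,numpy as np
from scipy.optimize import least_squares
def proj(p,X):
    c=np.atleast_2d(X)@np.array(p['R']).T+np.array(p['t'])
    return np.c_[p['fx']*c[:,0]/c[:,2]+p['cx'],p['fy']*c[:,1]/c[:,2]+p['cy']]
def back(p,uv,z):
    uv=np.atleast_2d(uv);R=np.array(p['R']);C=-R.T@np.array(p['t'])
    d=np.c_[(uv[:,0]-p['cx'])/p['fx'],(uv[:,1]-p['cy'])/p['fy'],np.ones(len(uv))]@R
    return C+d*((z-C[2])/d[:,2])[:,None]
def t2w(T,X):
    X=np.atleast_2d(X);c,s=np.cos(T[2]),np.sin(T[2])
    return np.c_[T[0]+c*X[:,0]-s*X[:,1],T[1]+s*X[:,0]+c*X[:,1],X[:,2]]
E
python3 - <<'E'
from h import *
p=ctrl.get_image('top')
uv=np.array([[322,194],[453,182],[476,407],[338,420]])*.64
K=np.array([[181,103,28],[181,-103,28],[-166,-103,28],[-166,103,28]])
f=least_squares(lambda T:(proj(p,t2w(T,K))-uv).ravel(),[450,250,0]);T=f.x
print('tray',T,f.fun.round(1))
hsv=cv2.cvtColor(p['img'],cv2.COLOR_RGB2HSV)
m=cv2.inRange(hsv,(15,140,90),(32,255,255))
print('yaw deg',np.degrees(T[2]))
def loc(uv,z):
    W=back(p,uv,z)[:,:2]-T[:2];c,s=np.cos(T[2]),np.sin(T[2]);return W@np.array([[c,-s],[s,c]])
n,l,st,ce=cv2.connectedComponentsWithStats(m)
for i in range(1,n):
    if st[i,4]>15 and 200<ce[i,0]<310 and 100<ce[i,1]<270: print(ce[i].round(1),st[i,4],loc(ce[i],121).round(1))
for t in ['wanted','follower']:
    d=ctrl.trace(p,t)[0];ys,xs=np.nonzero(d['region']);print(t,d['bbox'])
    x=(d['bbox'][0]+d['bbox'][2])/2
    print('rear at tab top',loc([x,d['bbox'][1]],104),'front at 82',loc([x,d['bbox'][3]],82))
a=p['img'][105:270,195:315,::-1];cv2.imwrite('pics/crop.png',cv2.resize(a,None,fx=3.6,fy=3.6,interpolation=cv2.INTER_CUBIC))
E
```

```text
tray [5.14762281e+02 2.67277331e+02 8.13631558e-02] [-1.  -1.2  0.6 -1.1  1.3  1.1 -0.9  0.9]
yaw deg 4.661765437952069
[264.8 127.7] 84 [[126.5 -35.2]]
[266.6 145.9] 87 [[ 86.2 -35.4]]
[285.8 159.2] 127 [[ 53.5 -73.2]]
[231.5 152.3] 29 [[79.  40.1]]
[249.5 153.1] 38 [[73.7  2.2]]
[214.1 158.9] 81 [[67.9 77.9]]
[232.2 161.2] 26 [[59.4 40.1]]
[251. 171.] 139 [[34.8  2.3]]
[233.1 170.9] 26 [[38.4 39.9]]
[215.7 177.3] 86 [[28.  77.6]]
[287.6 176.7] 45 [[ 15.8 -73.3]]
[233.9 179.9] 30 [[19.2 39.6]]
[289.9 197.3] 44 [[-28.1 -73.7]]
[254.2 205.6] 92 [[-38.8   1.9]]
[235.9 201.2] 34 [[-26.3  39.1]]
[217.5 203.5] 39 [[-27.6  77.7]]
[290.7 206.7] 47 [[-47.9 -73.4]]
[236.7 210.8] 39 [[-46.5  39. ]]
[218.4 213.3] 27 [[-48.1  77.2]]
[291.8 216.2] 50 [[-67.7 -73.7]]
[273.7 217.9] 46 [[-68. -36.]]
[237.6 220.4] 37 [[-66.4  38.8]]
[255.6 219.7] 44 [[-68.3   1.6]]
[219.2 222.8] 28 [[-68.   77.2]]
[292.9 226.2] 41 [[-88.5 -73.8]]
[274.5 227.6] 48 [[-87.9 -35.8]]
[238.6 229.9] 42 [[-86.1  38.3]]
[256.6 229.6] 46 [[-88.7   1.3]]
[220.  232.2] 23 [[-87.5  76.9]]
wanted [265.8, 185.4, 278.0, 235.8]
rear at tab top [[  3.04086971 -39.40530818]] front at 82 [[-102.9889215   -30.03416173]]
follower [257.4, 112.7, 274.8, 164.9]
rear at tab top [[165.70493057 -41.83752656]] front at 82 [[ 53.57509435 -31.81758843]]
```

View pics/crop.png

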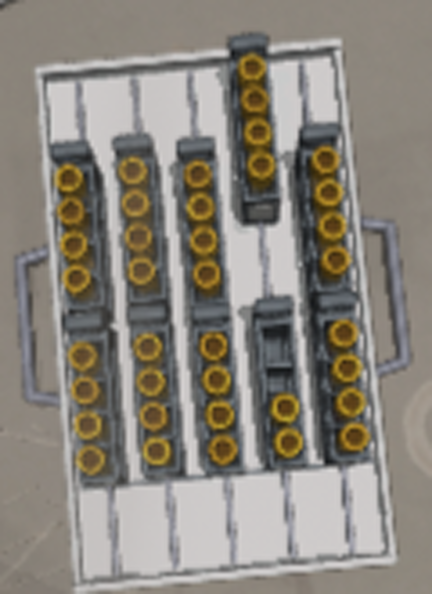

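The caps fit the five lanes (y error about 2 mm). The wanted carrier's rear face is at tray x≈0 and the follower's front is at about +64, so the gap fits the spec. Now I work out the shift in tool axes.

```bash
python3 - <<'E'
from h import *
from scipy.spatial.transform import Rotation as Ro
T=[514.76,267.28,.08136]; yaw=np.radians(5.0)
s=ctrl.sense();q=s['eef_rot'];R=Ro.from_quat(q,scalar_first=True).as_matrix();P=np.array(s['eef_pos'])
tx=np.array([-np.cos(yaw),-np.sin(yaw),0]);tz=np.array([0,0,-1.]);Rt=np.c_[tx,np.cross(tz,tx),tz]
W=t2w(T,[30,-36,160])[0]
print('target',W,'shift cm',R.T@(W-P)/10,'rotvec deg',np.degrees(Ro.from_matrix(R.T@Rt).as_rotvec()),s['t'])
E
```

```text
target [547.58649273 233.83719248 160.        ] shift cm [-38.69499181 -12.24329642   3.46325733] rotvec deg [ 7.10655528e-03  1.03627698e-03 -3.13488352e+01] 0.65
```

```bash
python3 -m handwheel '{"plan":[{"tx":-3.8,"ty":-1.2,"az":-5,"hand":0},{"tx":-7.6,"ty":-2.4,"az":-10,"hand":0},{"tx":-11.4,"ty":-3.6,"az":-15,"hand":0},{"tx":-15.2,"ty":-4.8,"az":-20,"hand":0},{"tx":-19,"ty":-6,"az":-25,"hand":0},{"tx":-23,"ty":-7.3,"az":-31.3,"hand":0},{"tx":-27,"ty":-8.5,"az":-31.3,"hand":0},{"tx":-31,"ty":-9.8,"az":-31.3,"hand":0},{"tx":-35,"ty":-11,"az":-31.3,"hand":0},{"tx":-38.7,"ty":-12.2,"az":-31.3,"hand":0},{"tx":-38.7,"ty":-12.2,"az":-31.3,"hand":0},{"tx":-38.7,"ty":-12.2,"az":-31.3,"hand":0}]}'
python3 - <<'E'
from h import *
s=ctrl.sense();print(s['t'],s['eef_pos'],s['eef_rot'],s['gripper_width'],s['wrist_force'])
o=[]
for n in ['scene','top']:
    p=ctrl.get_image(n);print(n,proj(p,s['eef_pos']));a=p['img'][:,:,::-1]
    o.append(cv2.resize(a[120:280,160:370] if n=='scene' else a[100:270,190:320],(400,500) if n=='top' else (400,305),interpolation=cv2.INTER_CUBIC))
o[0]=cv2.copyMakeBorder(o[0],0,195,0,0,cv2.BORDER_CONSTANT)
cv2.imwrite('pics/a1.png',np.hstack(o))
E
```

```text
0.65 [255.17605502 515.28832177 194.65375412] [6.25084264e-06 2.27916147e-01 9.73680762e-01 6.15769913e-05] 85.24783677272818 [ 0.2469861  -0.34206558  1.17264732]
scene [[113.50284848  73.57541058]]
top [[116.53314684 323.31965073]]validation failed for argument at $.pl...
```

View pics/a1.png

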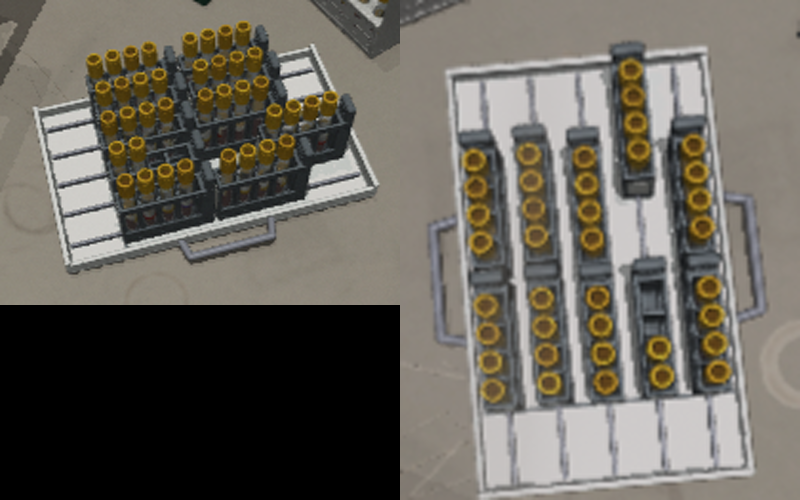

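The call was refused and the arm didn't move; the scene is unchanged. Each row probably has to carry all seven numbers.

```bash
python3 -m handwheel '{"plan":[{"ax":0,"ay":0,"az":-5,"tx":-3.8,"ty":-1.2,"tz":0,"hand":0},{"ax":0,"ay":0,"az":-10,"tx":-7.6,"ty":-2.4,"tz":0,"hand":0},{"ax":0,"ay":0,"az":-15,"tx":-11.4,"ty":-3.6,"tz":0,"hand":0},{"ax":0,"ay":0,"az":-20,"tx":-15.2,"ty":-4.8,"tz":0,"hand":0},{"ax":0,"ay":0,"az":-25,"tx":-19,"ty":-6,"tz":0,"hand":0},{"ax":0,"ay":0,"az":-31.3,"tx":-23,"ty":-7.3,"tz":0,"hand":0},{"ax":0,"ay":0,"az":-31.3,"tx":-27,"ty":-8.5,"tz":0,"hand":0},{"ax":0,"ay":0,"az":-31.3,"tx":-31,"ty":-9.8,"tz":0,"hand":0},{"ax":0,"ay":0,"az":-31.3,"tx":-35,"ty":-11,"tz":0,"hand":0},{"ax":0,"ay":0,"az":-31.3,"tx":-38.7,"ty":-12.2,"tz":0,"hand":0},{"ax":0,"ay":0,"az":-31.3,"tx":-38.7,"ty":-12.2,"tz":0,"hand":0},{"ax":0,"ay":0,"az":-31.3,"tx":-38.7,"ty":-12.2,"tz":0,"hand":0}]}'
cat > look.py <<'E'
import sys
from h import *
s=ctrl.sense();print(s['t'],s['eef_pos'],s['eef_rot'],s['gripper_width'],s['wrist_force'])
o=[]
for n in ['scene','top']:
    p=ctrl.get_image(n);print(n,proj(p,s['eef_pos']));a=p['img'][:,:,::-1]
    o.append(cv2.resize(a[120:280,160:370] if n=='scene' else a[100:270,190:320],(400,500) if n=='top' else (400,305),interpolation=cv2.INTER_CUBIC))
o[0]=cv2.copyMakeBorder(o[0],0,195,0,0,cv2.BORDER_CONSTANT)
cv2.imwrite(f'pics/{sys.argv[1]}.png',np.hstack(o))
E
python3 look.py a2
```

```text
t: 1.75
eef_pos: [549.0, 232.6, 194.2]
eef_rot: [-0.0, -0.041, 0.999, 0.0]
wrist_force: [-0.1, 0.3, 0.9]
gripper_width: 0.0
grip_force: 0.0
1.75 [548.9658852  232.64556487 194.21644748] [-2.76196526e-04 -4.13039792e-02  9.99146585e-01  8.22504468e-05] 0.017142442029666128 [-0.06765061  0.2572737   0.85707411]
scene [[281.96154947 159.99828037]]
top [[270.65166846 163.38824571]]
```

View pics/a2.png

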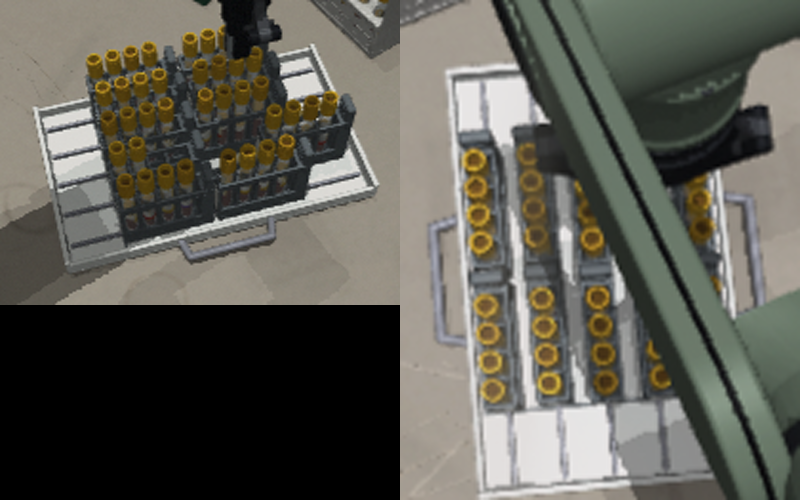

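The gripper is shut above the gap. I'll zoom in on the linkage before going down.

```bash
python3 - <<'E'
from h import *
p=ctrl.get_image('scene');s=ctrl.sense()
a=p['img'][60:200,200:360,::-1].copy();a=cv2.resize(a,(640,560),interpolation=cv2.INTER_CUBIC)
P=np.array(s['eef_pos'])
for dz,dy in [(0,0),(20,0),(50,0),(50,26),(50,-26),(50,-31),(72,-42),(72,42)]:
    u=(proj(p,P+[0,dy,dz])[0]-[200,60])*4;print(dz,dy,u.round());cv2.circle(a,tuple(int(v) for v in u),3,(0,0,255),-1)
cv2.imwrite('pics/z.png',a)
E
```

```text
0 0 [322. 396.]
20 0 [324. 368.]
50 0 [327. 324.]
50 26 [314. 277.]
50 -26 [340. 372.]
50 -31 [343. 382.]
72 -42 [351. 370.]
72 42 [307. 213.]
```

View pics/z.png

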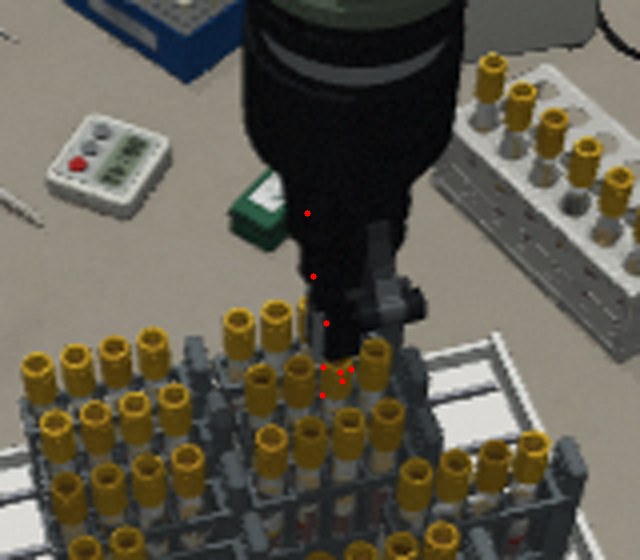

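```bash
python3 - <<'E'
from h import *
p=ctrl.get_image('scene');s=ctrl.sense()
T=[514.76,267.28,.08136]
a=cv2.resize(p['img'][60:260,180:380,::-1],(600,600),interpolation=cv2.INTER_CUBIC)
def dot(W,c): cv2.circle(a,tuple(int(v) for v in (proj(p,W)[0]-[180,60])*3),2,c,-1)
for X in [(181,103,28),(181,-103,28),(-166,-103,28),(-166,103,28)]: dot(t2w(T,[X])[0],(0,0,255))
for X in [(-68,-36,121),(-88,-36,121),(15.8,-73.3,121),(-28.1,-73.7,121),(-47.9,-73.4,121),(136,-35.2,121),(76,-35.5,121)]: dot(t2w(T,[X])[0],(255,0,0))
P=np.array(s['eef_pos']);print(P,s['q'],s['t'])
for d in (0,20,40,72): dot(P+[0,0,d],(0,255,0))
cv2.imwrite('pics/z2.png',a)
E
```

```text
[546.83178958 235.28220329 194.70005733] [ 3.86752857e-01  3.51781619e-01  1.51607955e+00  4.36683356e-04
  1.27398326e+00 -1.27234093e+00] 1.95
```

View pics/z2.png

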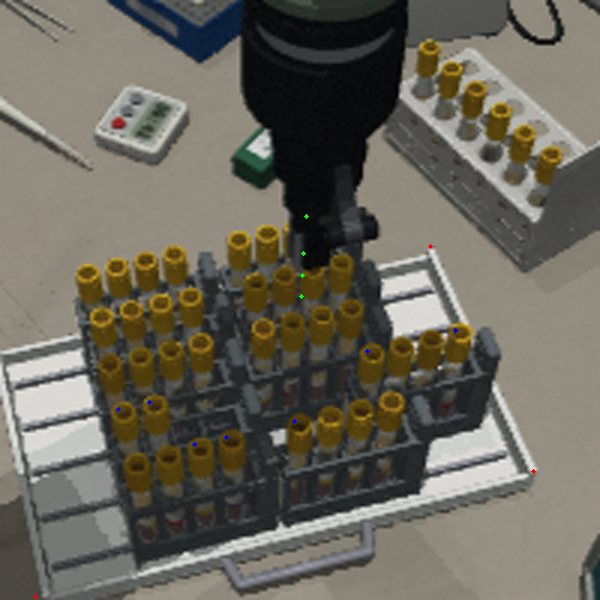

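The calibration holds, since the caps and rim project correctly. The visible fingertip does not match the projected TCP, though. I'll triangulate the knuckle seen in both views to check the tool geometry.

```bash
python3 - <<'E'
from h import *
pt=ctrl.get_image('top');ps=ctrl.get_image('scene');s=ctrl.sense();P=np.array(s['eef_pos']);print(P,s['wrist_force'])
f=least_squares(lambda X:np.r_[proj(pt,X)[0]-[305.3,144.2],proj(ps,X)[0]-[298.3,135]],P);print('knuckle rel',f.x-P,f.fun)
# visible tip in scene: relation x,y,z options
tip=[180+314/3,60+266/3]
for z in (0,10,15,20,28): print(z,(back(ps,tip,P[2]+z)[0]-P).round(1))
# corners of the body volume
a=cv2.resize(ps['img'][40:190,230:330,::-1],(400,600),interpolation=cv2.INTER_CUBIC).astype(float)
a=np.clip(255*(a/255)**.45,0,255).astype(np.uint8)
b=cv2.resize(pt['img'][100:250,220:320,::-1],(400,600),interpolation=cv2.INTER_CUBIC).astype(float)
b=np.clip(255*(b/255)**.45,0,255).astype(np.uint8)
cv2.imwrite('pics/z3.png',np.hstack([a,b]))
E
```

```text
[546.90894153 235.39905689 194.81900398] [ 0.07179494 -0.23730304 -0.05630447]
knuckle rel [  7.54155237 -55.21140232 125.81837963] [-0.05199116 -1.79582562 -1.53567382  0.51188323]
0 [12.1 20.6  0. ]
10 [ 9.9 13.  10. ]
15 [ 8.9  9.2 15. ]
20 [ 7.8  5.4 20. ]
28 [ 6.1 -0.7 28. ]
```

View pics/z3.png

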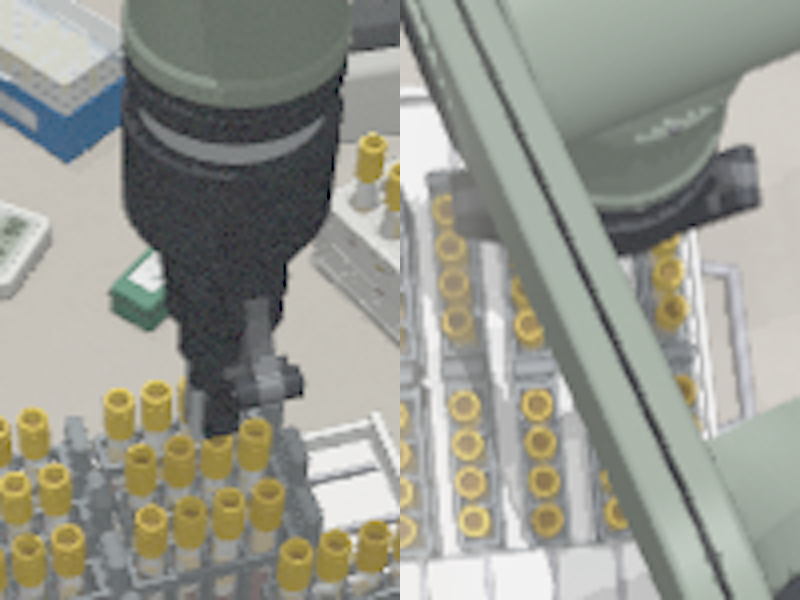

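The visible tip sits about 25 mm above the nominal TCP and 6 mm to +x. The 64 mm gap can take that offset. I'll go down in stages and watch the force and the picture.

```bash
python3 -m handwheel '{"plan":[{"ax":0,"ay":0,"az":0,"tx":0,"ty":0,"tz":2,"hand":0},{"ax":0,"ay":0,"az":0,"tx":0,"ty":0,"tz":4,"hand":0},{"ax":0,"ay":0,"az":0,"tx":0,"ty":0,"tz":6,"hand":0},{"ax":0,"ay":0,"az":0,"tx":0,"ty":0,"tz":8,"hand":0},{"ax":0,"ay":0,"az":0,"tx":0,"ty":0,"tz":9.5,"hand":0},{"ax":0,"ay":0,"az":0,"tx":0,"ty":0,"tz":9.5,"hand":0},{"ax":0,"ay":0,"az":0,"tx":0,"ty":0,"tz":9.5,"hand":0}]}'
python3 - <<'E'
from h import *
ps=ctrl.get_image('scene');s=ctrl.sense();P=np.array(s['eef_pos'])
print((proj(ps,P)[0]-[210,80])*4)
a=cv2.resize(ps['img'][80:220,210:350,::-1],(560,560),interpolation=cv2.INTER_CUBIC).astype(float)
a=np.clip(255*(a/255)**.6,0,255).astype(np.uint8);cv2.imwrite('pics/d1.png',a)
E
```

```text
t: 2.63
eef_pos: [547.1, 234.8, 99.4]
eef_rot: [-0.001, -0.044, 0.999, -0.0]
wrist_force: [-0.2, 0.3, 0.3]
gripper_width: -0.1
grip_force: 0.0
[277.49126806 431.58303546]
```

View pics/d1.png

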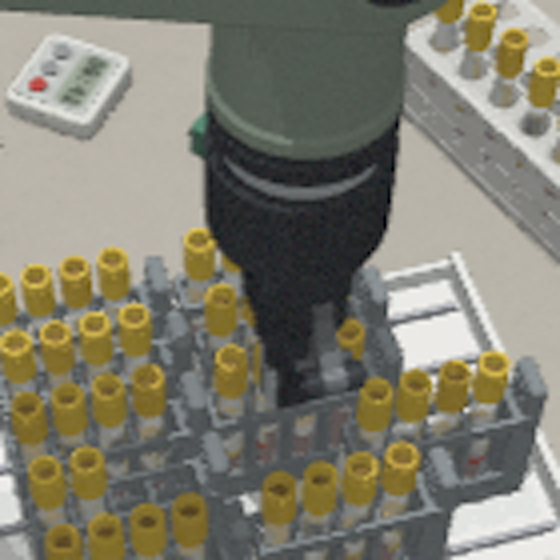

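The gripper hangs in the gap corridor in front of the lane-0 tubes. Its dark tip shows at crop (295,400), above the predicted (277,431), and there is no contact force. I'll check its true lower outline numerically by differencing against the first picture.

```bash
python3 - <<'E'
from h import *
ps=ctrl.get_image('scene');i0=cv2.imread('pics/scene0.png')[:,:,::-1].astype(int);d=ps['img'].astype(int)-i0
m=np.abs(d).sum(2)
g=ps['img'].sum(2)//3
print('cols 268..305; diff (#>90 +>45), then brightness/26')
for r in range(164,206): print(r,''.join('#' if v>90 else '+' if v>45 else '.' for v in m[r,268:306]),''.join(str(min(9,v//26)) for v in g[r,268:306]))
E
```

```text
cols 268..305; diff (#>90 +>45), then brightness/26
164 .......#################+###+++#....++ 21122331000000000000011111121122211112
165 ......##################++#.+++......+ 11122221000000000000011111122222211112
166 ..#...#+################+++..........+ 32121122100000000000011112222121111112
167 .....+#+################+++++#........ 23321122100000000000001111221121111111
168 ..############+########+++++++...++... 22221222000000000000002222221111121111
169 ..++...###############++++++##++++.... 22221122000000000001101222221000222111
170 ..#+....##########+###+..+++####.++... 22221111000000001111101222221000121111
171 .+#....+###############+.++++##+.##+.. 32211112110000000111001222222101111111
172 .......+#+++##########+####++++...++.. 32111112121100000000000233331111112111
173 .......+#+++##########++##++++#...++.. 21112211122100000000110233333111102211
174 .......+#+++#++######+.++...+##+..++#. 21112221122100000001111233222110002221
175 ....#+.+#++###+#######+...+++##+.##+++ 11121121122100000001111122221100012222
176 ........+++###+######+#+.++++##+##.... 111111211221000000000
[... 1695 characters left out ...]
..... 22211111111111111112222222222212221421
198 .........+####+...#+.....#+..###+..... 22211111112221111122211112222221223421
199 ........+#....##..##+##+.#....+###.... 11111111121112211122110112221122222211
200 ........#......######+#+##............ 11111111211111112222111122221222222221
201 ........#..++..###++#####...........#+ 11111111111111113222211222221222222211
202 ........#++##++###...+................ 11111121110111113221222221221122212211
203 ....####+###+##.##........++.......... 11232332221111113212222222211212222111
204 .+..####..+###+.##.................... 23674342222222213222222221111222222112
205 ##....##........##.................... 11367742121222112112221121112222222112
```

The tip reads high in both views. At TCP z≈66 the tip overlaps the tab under either reading, and the nominal body bottom at 139 still clears the 123 mm caps. I go down to that height, then creep forward.

```bash
python3 -m handwheel '{"plan":[{"ax":0,"ay":0,"az":0,"tx":0,"ty":0,"tz":1,"hand":0},{"ax":0,"ay":0,"az":0,"tx":0,"ty":0,"tz":2,"hand":0},{"ax":0,"ay":0,"az":0,"tx":0,"ty":0,"tz":2.8,"hand":0},{"ax":0,"ay":0,"az":0,"tx":0,"ty":0,"tz":3.3,"hand":0},{"ax":0,"ay":0,"az":0,"tx":0,"ty":0,"tz":3.3,"hand":0}]}'
cat > st.py <<'E'
from h import *
p=ctrl.get_image('scene');s=ctrl.sense()
hsv=cv2.cvtColor(p['img'],cv2.COLOR_RGB2HSV);m=cv2.inRange(hsv,(15,140,90),(32,255,255))
n,l,st,ce=cv2.connectedComponentsWithStats(m)
r0=np.array([514.76,267.28]);c,sn=np.cos(.08136),np.sin(.08136)
o=[]
for i in range(1,n):
    if st[i,4]>12 and 190<ce[i,0]<345 and 120<ce[i,1]<240: o.append(ce[i].round(1).tolist()+[int(st[i,4])])
print(o)
d=np.array(s['eef_pos'])[:2]-r0;print('TCP in tray',c*d[0]+sn*d[1],-sn*d[0]+c*d[1],s['eef_pos'][2],s['wrist_force'].round(2),s['t'])
for t in ['wanted','wanted_tab']: print(t,[(round(float(x['p']),2),x['bbox']) for x in ctrl.trace(p,t)][:2])
E
python3 st.py
```

```text
t: 3.15
eef_pos: [546.8, 233.7, 64.8]
eef_rot: [-0.002, -0.043, 0.999, -0.001]
wrist_force: [-0.3, -1.3, -0.8]
gripper_width: 0.1
grip_force: 0.0
[[258.1, 142.9, 54], [237.5, 147.3, 75], [228.2, 147.4, 46], [218.5, 151.2, 71], [209.1, 153.5, 75], [242.9, 161.3, 71], [233.3, 163.5, 75], [223.6, 163.6, 52], [213.5, 167.7, 73], [266.6, 169.6, 34], [329.3, 173.4, 125], [246.9, 174.6, 19], [313.6, 176.0, 40], [236.4, 177.2, 39], [303.6, 177.8, 34], [226.5, 179.5, 32], [216.4, 181.4, 32], [231.3, 195.3, 43], [310.0, 195.3, 60], [300.1, 198.5, 64], [221.0, 197.6, 40], [290.7, 199.2, 27], [235.4, 211.3, 31]]
TCP in tray 29.73259911697312 -35.87174355248078 65.63774073042545 [0.36 0.69 0.14] 3.2
wanted [(0.66, [217.0, 187.7, 268.6, 222.0])]
wanted_tab [(0.69, [217.3, 185.2, 268.7, 217.5]), (0.3, [253.0, 137.5, 262.7, 161.5])]
```

```bash
python3 -m handwheel '{"plan":[{"ax":0,"ay":0,"az":0,"tx":0.5,"ty":0,"tz":0,"hand":0},{"ax":0,"ay":0,"az":0,"tx":1,"ty":0,"tz":0,"hand":0},{"ax":0,"ay":0,"az":0,"tx":1.5,"ty":0,"tz":0,"hand":0},{"ax":0,"ay":0,"az":0,"tx":1.8,"ty":0,"tz":0,"hand":0},{"ax":0,"ay":0,"az":0,"tx":2.1,"ty":0,"tz":0,"hand":0},{"ax":0,"ay":0,"az":0,"tx":2.4,"ty":0,"tz":0,"hand":0},{"ax":0,"ay":0,"az":0,"tx":2.7,"ty":0,"tz":0,"hand":0},{"ax":0,"ay":0,"az":0,"tx":3.0,"ty":0,"tz":0,"hand":0},{"ax":0,"ay":0,"az":0,"tx":3.3,"ty":0,"tz":0,"hand":0}]}'; python3 st.py
```

```text
t: 4.05
eef_pos: [515.4, 231.6, 67.0]
eef_rot: [0.001, -0.043, 0.999, 0.0]
wrist_force: [3.0, 0.4, 1.4]
gripper_width: 0.0
grip_force: 1.4
[[289.6, 134.2, 15], [237.5, 147.2, 74], [228.1, 148.6, 56], [293.0, 150.3, 79], [218.5, 151.3, 74], [209.1, 153.5, 76], [241.9, 160.3, 39], [233.2, 163.2, 71], [296.8, 162.9, 49], [223.5, 163.5, 50], [213.4, 167.8, 75], [286.9, 165.4, 46], [279.9, 168.0, 14], [328.3, 174.3, 149], [246.4, 174.8, 49], [313.4, 177.9, 81], [226.2, 179.1, 38], [236.5, 177.2, 51], [303.8, 177.9, 41], [216.6, 182.1, 33], [309.8, 195.0, 67], [225.5, 196.5, 44], [299.7, 198.5, 86], [215.4, 199.0, 46], [289.8, 200.9, 76], [279.6, 201.8, 30], [236.4, 212.2, 23]]
TCP in tray -3.284056457247118 -35.77157613655351 66.80821337813254 [1.64 0.59 0.09] 4.1
wanted [(0.62, [209.3, 188.9, 264.1, 231.7]), (0.43, [178.6, 144.6, 358.2, 261.8])]
wanted_tab [(0.85, [210.5, 186.5, 264.3, 231.6])]
```

Contact made. The wanted carrier has moved about 11 mm and its neighbours haven't moved; the push force is about 2–3 N. I carry on towards the stop, which should be about 49 mm further.

```bash
python3 -m handwheel '{"plan":[{"ax":0,"ay":0,"az":0,"tx":0.4,"ty":0,"tz":0,"hand":0},{"ax":0,"ay":0,"az":0,"tx":0.8,"ty":0,"tz":0,"hand":0},{"ax":0,"ay":0,"az":0,"tx":1.2,"ty":0,"tz":0,"hand":0},{"ax":0,"ay":0,"az":0,"tx":1.6,"ty":0,"tz":0,"hand":0},{"ax":0,"ay":0,"az":0,"tx":2.0,"ty":0,"tz":0,"hand":0},{"ax":0,"ay":0,"az":0,"tx":2.4,"ty":0,"tz":0,"hand":0},{"ax":0,"ay":0,"az":0,"tx":2.8,"ty":0,"tz":0,"hand":0},{"ax":0,"ay":0,"az":0,"tx":3.2,"ty":0,"tz":0,"hand":0},{"ax":0,"ay":0,"az":0,"tx":3.5,"ty":0,"tz":0,"hand":0},{"ax":0,"ay":0,"az":0,"tx":3.8,"ty":0,"tz":0,"hand":0},{"ax":0,"ay":0,"az":0,"tx":4.1,"ty":0,"tz":0,"hand":0},{"ax":0,"ay":0,"az":0,"tx":4.1,"ty":0,"tz":0,"hand":0}]}'; python3 st.py
```

```text
t: 5.2
eef_pos: [473.3, 227.7, 66.6]
eef_rot: [-0.0, -0.043, 0.999, -0.0]
wrist_force: [2.8, 0.1, 2.9]
gripper_width: 0.2
grip_force: 1.4
[[286.9, 136.7, 78], [277.7, 137.7, 59], [268.6, 140.8, 80], [293.1, 150.4, 85], [215.9, 151.4, 14], [283.5, 152.3, 79], [209.2, 153.7, 80], [274.2, 153.6, 64], [265.9, 155.5, 48], [296.6, 163.1, 52], [213.5, 167.9, 75], [286.9, 167.6, 93], [277.6, 168.8, 69], [267.5, 169.2, 29], [317.6, 177.0, 334], [226.6, 181.1, 79], [217.0, 181.8, 37], [309.7, 195.4, 71], [294.8, 199.7, 181], [203.6, 202.5, 50], [279.3, 203.0, 74], [193.0, 204.9, 49], [257.9, 208.1, 30], [246.5, 209.8, 31], [236.2, 212.7, 33]]
TCP in tray -44.49398600938787 -36.0462342878076 66.58478411401843 [1.08 0.65 3.18] 5.25
wanted [(0.68, [186.9, 193.9, 241.7, 236.8])]
wanted_tab [(0.9, [188.0, 192.6, 241.2, 242.5])]
```

Still sliding cleanly, with about 8 mm to go. Next, 1 mm steps until the force rises.

```bash
python3 -m handwheel '{"plan":[{"ax":0,"ay":0,"az":0,"tx":0.2,"ty":0,"tz":0,"hand":0},{"ax":0,"ay":0,"az":0,"tx":0.3,"ty":0,"tz":0,"hand":0},{"ax":0,"ay":0,"az":0,"tx":0.4,"ty":0,"tz":0,"hand":0},{"ax":0,"ay":0,"az":0,"tx":0.5,"ty":0,"tz":0,"hand":0},{"ax":0,"ay":0,"az":0,"tx":0.5,"ty":0,"tz":0,"hand":0}]}'
python3 -m handwheel '{"plan":[{"ax":0,"ay":0,"az":0,"tx":0.1,"ty":0,"tz":0,"hand":0},{"ax":0,"ay":0,"az":0,"tx":0.1,"ty":0,"tz":0,"hand":0}]}'
python3 -m handwheel '{"plan":[{"ax":0,"ay":0,"az":0,"tx":0.1,"ty":0,"tz":0,"hand":0},{"ax":0,"ay":0,"az":0,"tx":0.1,"ty":0,"tz":0,"hand":0}]}'; python3 st.py
```

```text
t: 5.77
eef_pos: [469.1, 227.4, 66.7]
eef_rot: [0.0, -0.043, 0.999, 0.0]
wrist_force: [3.3, 0.5, 1.2]
gripper_width: 0.3
grip_force: 1.9
t: 5.93
eef_pos: [468.1, 227.3, 66.6]
eef_rot: [0.0, -0.043, 0.999, 0.0]
wrist_force: [3.4, 1.2, 1.9]
gripper_width: 0.1
grip_force: 2.0
t: 6.1
eef_pos: [467.2, 227.3, 66.7]
eef_rot: [0.0, -0.043, 0.999, 0.0]
wrist_force: [3.8, -0.0, 2.5]
gripper_width: -0.1
grip_force: 2.1
[[286.8, 136.7, 79], [277.7, 137.1, 55], [268.7, 140.9, 79], [261.6, 142.3, 36], [293.1, 150.6, 85], [283.4, 152.3, 78], [209.0, 153.6, 75], [269.2, 155.3, 150], [296.4, 164.2, 61], [213.2, 168.0, 71], [286.8, 167.7, 94], [277.0, 169.7, 87], [267.6, 169.2, 31], [328.0, 174.6, 164], [308.0, 179.3, 176], [225.6, 181.1, 54], [216.4, 182.1, 52], [309.8, 195.1, 69], [294.6, 199.9, 187], [200.6, 204.2, 59], [279.3, 203.0, 74], [257.1, 207.5, 39], [246.7, 210.2, 37], [235.9, 212.4, 33]]
TCP in tray -50.59261534285307 -36.003298312404155 66.68125541988185 [ 3.57 -0.02  1.99] 6.15
wanted [(0.75, [187.0, 196.2, 237.8, 236.0])]
wanted_tab [(0.59, [186.7, 191.4, 239.1, 238.1])]
```

```bash
python3 -m handwheel '{"plan":[{"ax":0,"ay":0,"az":0,"tx":0.1,"ty":0,"tz":0,"hand":0},{"ax":0,"ay":0,"az":0,"tx":0.2,"ty":0,"tz":0,"hand":0},{"ax":0,"ay":0,"az":0,"tx":0.2,"ty":0,"tz":0,"hand":0}]}'
python3 -m handwheel '{"plan":[{"ax":0,"ay":0,"az":0,"tx":0.1,"ty":0,"tz":0,"hand":0},{"ax":0,"ay":0,"az":0,"tx":0.2,"ty":0,"tz":0,"hand":0},{"ax":0,"ay":0,"az":0,"tx":0.2,"ty":0,"tz":0,"hand":0}]}'; python3 st.py
```

```text
t: 6.5
eef_pos: [466.7, 227.5, 67.3]
eef_rot: [0.002, -0.043, 0.999, 0.0]
wrist_force: [5.4, 0.0, 3.6]
gripper_width: 0.0
grip_force: 3.4
t: 6.75
eef_pos: [466.2, 227.7, 67.9]
eef_rot: [0.003, -0.043, 0.999, 0.001]
wrist_force: [8.2, -0.4, 4.4]
gripper_width: -0.2
grip_force: 4.6
[[286.9, 136.7, 81], [277.6, 137.5, 57], [268.4, 140.6, 75], [260.5, 142.6, 61], [293.1, 150.5, 85], [283.5, 152.3, 77], [208.6, 154.0, 66], [274.3, 153.6, 64], [264.8, 156.5, 81], [296.5, 164.1, 61], [213.0, 168.6, 63], [286.8, 167.6, 93], [277.0, 169.7, 86], [267.7, 169.1, 32], [328.3, 174.4, 157], [308.2, 179.2, 176], [225.2, 181.0, 42], [216.4, 183.0, 60], [309.7, 195.3, 70], [294.6, 199.9, 186], [199.7, 202.9, 51], [279.4, 202.7, 72], [257.1, 208.0, 41], [246.6, 209.9, 33], [236.3, 212.6, 31]]
TCP in tray -51.63472534317452 -35.50673673602576 67.92956708449057 [ 8.5  -0.02  5.42] 6.8
wanted [(0.79, [182.6, 196.0, 238.4, 239.6])]
wanted_tab [(0.64, [184.4, 191.4, 237.7, 238.2])]
```

It has seated: the force climbs to about 8 N and the TCP stalls at the expected travel. Now back off 2 cm, go straight up, and clear the view.

```bash
python3 -m handwheel '{"plan":[{"ax":0,"ay":0,"az":0,"tx":-0.5,"ty":0,"tz":0,"hand":0},{"ax":0,"ay":0,"az":0,"tx":-1.2,"ty":0,"tz":0,"hand":0},{"ax":0,"ay":0,"az":0,"tx":-2.2,"ty":0,"tz":0,"hand":0},{"ax":0,"ay":0,"az":0,"tx":-2.2,"ty":0,"tz":0,"hand":0},{"ax":0,"ay":0,"az":0,"tx":-2.2,"ty":0,"tz":-2,"hand":0},{"ax":0,"ay":0,"az":0,"tx":-2.2,"ty":0,"tz":-5,"hand":0},{"ax":0,"ay":0,"az":0,"tx":-2.2,"ty":0,"tz":-8,"hand":0},{"ax":0,"ay":0,"az":0,"tx":-2.2,"ty":0,"tz":-12,"hand":0},{"ax":0,"ay":0,"az":0,"tx":-2.2,"ty":0,"tz":-15,"hand":0},{"ax":0,"ay":0,"az":0,"tx":-2.2,"ty":0,"tz":-15,"hand":0}]}'
python3 -m handwheel '{"plan":[{"ax":0,"ay":0,"az":0,"tx":0,"ty":3,"tz":0,"hand":0},{"ax":0,"ay":0,"az":0,"tx":0,"ty":6,"tz":0,"hand":0},{"ax":0,"ay":0,"az":0,"tx":0,"ty":9,"tz":0,"hand":0},{"ax":0,"ay":0,"az":0,"tx":0,"ty":12,"tz":0,"hand":0},{"ax":0,"ay":0,"az":0,"tx":0,"ty":15,"tz":0,"hand":0},{"ax":0,"ay":0,"az":0,"tx":0,"ty":18,"tz":0,"hand":0},{"ax":0,"ay":0,"az":0,"tx":0,"ty":21,"tz":0,"hand":0},{"ax":0,"ay":0,"az":0,"tx":0,"ty":24,"tz":0,"hand":0},{"ax":0,"ay":0,"az":0,"tx":0,"ty":26,"tz":0,"hand":0},{"ax":0,"ay":0,"az":0,"tx":0,"ty":26,"tz":0,"hand":0}]}'
python3 st.py
python3 - <<'E'
from h import *
o=[]
for n in ['scene','top']:
    p=ctrl.get_image(n);a=p['img'][:,:,::-1];cv2.imwrite(f'pics/{n}9.png',a)
    o.append(cv2.resize(a[130:270,165:305] if n=='scene' else a[130:270,190:330],(400,400),interpolation=cv2.INTER_CUBIC))
cv2.imwrite('pics/fin.png',np.hstack(o))
E
```

```text
t: 7.73
eef_pos: [487.8, 230.1, 222.8]
eef_rot: [0.005, -0.043, 0.999, 0.002]
wrist_force: [0.0, 0.0, 1.7]
gripper_width: -0.3
grip_force: 0.0
t: 8.57
eef_pos: [460.9, 491.2, 214.1]
eef_rot: [-0.002, -0.045, 0.999, -0.0]
wrist_force: [-0.9, -0.3, -0.0]
gripper_width: 0.2
grip_force: 0.0
[[287.3, 134.0, 39], [277.9, 135.7, 31], [268.5, 138.1, 38], [259.3, 140.6, 45], [237.6, 144.9, 42], [228.3, 147.3, 38], [293.4, 147.6, 40], [218.4, 149.5, 43], [283.7, 149.8, 41], [209.1, 151.3, 42], [274.5, 152.0, 42], [264.8, 154.0, 42], [242.9, 159.1, 39], [233.5, 161.2, 42], [296.5, 162.6, 40], [223.5, 163.6, 37], [213.5, 165.6, 44], [286.9, 165.3, 47], [277.3, 167.3, 50], [267.5, 169.5, 42], [328.4, 172.4, 85], [246.4, 174.3, 41], [236.4, 176.7, 47], [313.6, 176.0, 47], [226.4, 178.9, 47], [303.5, 177.9, 48], [216.4, 181.5, 44], [310.0, 193.9, 44], [299.8, 196.8, 58], [289.9, 198.9, 55], [200.6, 202.7, 47], [279.4, 201.5, 45], [190.3, 205.2, 44], [256.9, 206.9, 54], [246.3, 209.7, 60], [235.8, 212.2, 56], [225.1, 214.7, 48]]
TCP in tray -35.21282170399978 225.2606645277297 214.37411678240625 [-0.26  0.34 -0.65] 8.6167
wanted [(0.84, [184.2, 192.6, 239.3, 237.9])]
wanted_tab [(0.77, [185.7, 191.5, 238.8, 239.7])]
```

View pics/fin.png

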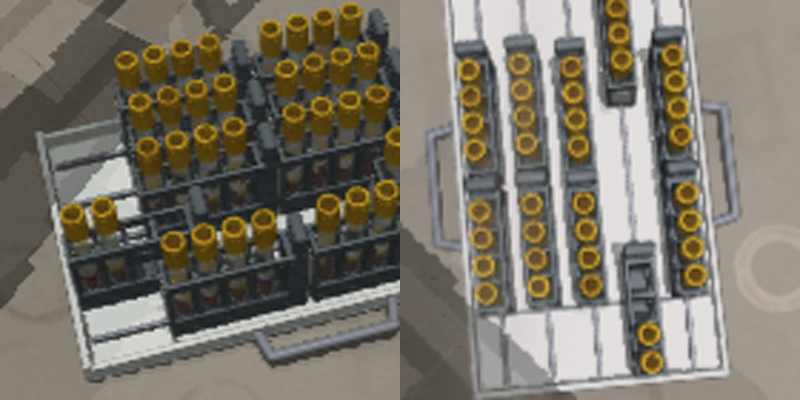

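The final view shows the wanted carrier upright at the front rim, with its caps at right-hand crop (648,335) and (652,362). The neighbours and follower haven't moved. I'll measure the remaining gap to be sure.

```bash
python3 - <<'E'
from h import *
p=ctrl.get_image('top');T=[514.76,267.28,.08136];yaw=.0873
def caps(img):
    m=cv2.inRange(cv2.cvtColor(img,cv2.COLOR_RGB2HSV),(15,140,90),(32,255,255));n,l,st,ce=cv2.connectedComponentsWithStats(m)
    return np.array([ce[i] for i in range(1,n) if st[i,4]>15 and 200<ce[i,0]<310 and 100<ce[i,1]<275 and st[i,4]<70])
def loc(uv,z):
    W=back(p,uv,z)[:,:2]-T[:2];c,s=np.cos(yaw),np.sin(yaw);return W@np.array([[c,-s],[s,c]])
A=loc(caps(cv2.imread('pics/top0.png')[:,:,::-1]),121);B=loc(caps(p['img']),121)
for X in (A,B): print([x.round(1).tolist() for x in X if x[0]<-55])
# brightness profile along the wanted lane (tray frame, floor height 8 / rim)
g=cv2.cvtColor(p['img'],cv2.COLOR_RGB2GRAY)
for y in (-38,-34,-57,-19):
    xs=np.arange(-176,-134,2.);W=t2w([T[0],T[1],yaw],np.c_[xs,np.full(len(xs),y+1.5),np.full(len(xs),28.)])
    uv=proj(p,W).astype(np.float32);print(y,cv2.remap(g,uv[:,0].reshape(1,-1),uv[:,1].reshape(1,-1),cv2.INTER_LINEAR)[0].tolist())
E
```

```text
[[-68.2, -73.4], [-68.2, -35.6], [-66.4, 39.1], [-68.3, 2.0], [-67.6, 77.4], [-88.9, -73.2], [-88.0, -35.4], [-85.9, 38.8], [-88.7, 1.8], [-87.0, 77.4]]
[[-68.3, -73.1], [-66.5, 39.3], [-68.4, 2.2], [-67.7, 77.4], [-88.7, -72.9], [-85.7, 39.0], [-88.7, 1.9], [-87.1, 77.4], [-127.0, -35.5], [-146.9, -35.7]]
-38 [131, 131, 130, 130, 128, 119, 190, 180, 132, 123, 130, 118, 87, 70, 83, 96, 131, 123, 89, 64, 77]
-34 [139, 137, 135, 135, 134, 127, 180, 180, 132, 84, 66, 106, 131, 137, 136, 125, 105, 77, 59, 60, 51]
-57 [142, 142, 140, 140, 140, 135, 179, 209, 184, 144, 155, 210, 223, 223, 224, 224, 224, 224, 224, 224, 224]
-19 [142, 141, 140, 138, 138, 146, 201, 219, 166, 143, 180, 214, 216, 207, 210, 213, 212, 212, 214, 215, 217]
```

It moved 58.9 mm and no floor shows between it and the rim. Time is plentiful, so I confirm with a second, gentle and slightly lower touch. If it's home, the force should rise at once on contact.

```bash
python3 -m handwheel '{"plan":[{"ax":0,"ay":0,"az":0,"tx":0,"ty":-3,"tz":0,"hand":0},{"ax":0,"ay":0,"az":0,"tx":0,"ty":-6,"tz":0,"hand":0},{"ax":0,"ay":0,"az":0,"tx":0,"ty":-9,"tz":0,"hand":0},{"ax":0,"ay":0,"az":0,"tx":0,"ty":-12,"tz":0,"hand":0},{"ax":0,"ay":0,"az":0,"tx":0,"ty":-15,"tz":0,"hand":0},{"ax":0,"ay":0,"az":0,"tx":0,"ty":-18,"tz":0,"hand":0},{"ax":0,"ay":0,"az":0,"tx":0,"ty":-21,"tz":0,"hand":0},{"ax":0,"ay":0,"az":0,"tx":0,"ty":-24,"tz":0,"hand":0},{"ax":0,"ay":0,"az":0,"tx":0,"ty":-26,"tz":0,"hand":0},{"ax":0,"ay":0,"az":0,"tx":0,"ty":-26,"tz":0,"hand":0},{"ax":0,"ay":0,"az":0,"tx":0,"ty":-26,"tz":0,"hand":0}]}'
python3 -m handwheel '{"plan":[{"ax":0,"ay":0,"az":0,"tx":0,"ty":0,"tz":3,"hand":0},{"ax":0,"ay":0,"az":0,"tx":0,"ty":0,"tz":6,"hand":0},{"ax":0,"ay":0,"az":0,"tx":0,"ty":0,"tz":8,"hand":0},{"ax":0,"ay":0,"az":0,"tx":0,"ty":0,"tz":10,"hand":0},{"ax":0,"ay":0,"az":0,"tx":0,"ty":0,"tz":12,"hand":0},{"ax":0,"ay":0,"az":0,"tx":0,"ty":0,"tz":14,"hand":0},{"ax":0,"ay":0,"az":0,"tx":0,"ty":0,"tz":15.5,"hand":0},{"ax":0,"ay":0,"az":0,"tx":0,"ty":0,"tz":15.5,"hand":0},{"ax":0,"ay":0,"az":0,"tx":0,"ty":0,"tz":15.5,"hand":0}]}'
```

```text
t: 9.78
eef_pos: [485.1, 227.5, 217.2]
eef_rot: [0.0, -0.042, 0.999, 0.0]
wrist_force: [0.5, 0.5, -0.3]
gripper_width: 0.1
grip_force: 0.0
t: 10.53
eef_pos: [484.7, 229.5, 61.3]
eef_rot: [-0.001, -0.044, 0.999, -0.0]
wrist_force: [-0.5, -0.1, 0.3]
gripper_width: 0.1
grip_force: 0.0
```

```bash
python3 -m handwheel '{"plan":[{"ax":0,"ay":0,"az":0,"tx":0.5,"ty":0,"tz":0,"hand":0},{"ax":0,"ay":0,"az":0,"tx":1.0,"ty":0,"tz":0,"hand":0},{"ax":0,"ay":0,"az":0,"tx":1.3,"ty":0,"tz":0,"hand":0},{"ax":0,"ay":0,"az":0,"tx":1.5,"ty":0,"tz":0,"hand":0},{"ax":0,"ay":0,"az":0,"tx":1.6,"ty":0,"tz":0,"hand":0},{"ax":0,"ay":0,"az":0,"tx":1.6,"ty":0,"tz":0,"hand":0}]}'
for i in 1; do python3 -m handwheel '{"plan":[{"ax":0,"ay":0,"az":0,"tx":0.1,"ty":0,"tz":0,"hand":0},{"ax":0,"ay":0,"az":0,"tx":0.1,"ty":0,"tz":0,"hand":0}]}'; done
python3 -m handwheel '{"plan":[{"ax":0,"ay":0,"az":0,"tx":0.1,"ty":0,"tz":0,"hand":0},{"ax":0,"ay":0,"az":0,"tx":0.1,"ty":0,"tz":0,"hand":0}]}'
python3 -m handwheel '{"plan":[{"ax":0,"ay":0,"az":0,"tx":0.1,"ty":0,"tz":0,"hand":0},{"ax":0,"ay":0,"az":0,"tx":0.1,"ty":0,"tz":0,"hand":0}]}'
```

```text
t: 11.03
eef_pos: [470.2, 227.8, 62.6]
eef_rot: [0.002, -0.043, 0.999, 0.001]
wrist_force: [2.0, -0.2, 2.1]
gripper_width: -0.0
grip_force: 1.2
t: 11.2
eef_pos: [470.0, 227.9, 62.6]
eef_rot: [0.002, -0.043, 0.999, 0.001]
wrist_force: [4.9, 0.7, 2.9]
gripper_width: -0.0
grip_force: 2.3
t: 11.37
eef_pos: [469.8, 228.0, 62.8]
eef_rot: [0.003, -0.043, 0.999, 0.001]
wrist_force: [5.8, -0.1, 3.9]
gripper_width: -0.0
grip_force: 3.1
t: 11.53
eef_pos: [469.6, 228.1, 63.0]
eef_rot: [0.004, -0.043, 0.999, 0.001]
wrist_force: [8.1, -0.2, 3.0]
gripper_width: 0.1
grip_force: 3.6
```

```bash
python3 st.py | head -c 2500; python3 -m handwheel '{"plan":[{"ax":0,"ay":0,"az":0,"tx":0.1,"ty":0,"tz":0,"hand":0},{"ax":0,"ay":0,"az":0,"tx":0.2,"ty":0,"tz":0,"hand":0},{"ax":0,"ay":0,"az":0,"tx":0.3,"ty":0,"tz":0,"hand":0},{"ax":0,"ay":0,"az":0,"tx":0.3,"ty":0,"tz":0,"hand":0}]}'; python3 st.py
```

```text
[[286.9, 136.7, 79], [277.7, 138.0, 62], [268.6, 140.8, 79], [261.6, 142.1, 34], [293.1, 150.5, 87], [283.6, 152.3, 80], [209.2, 153.7, 80], [274.4, 153.8, 65], [264.7, 156.5, 79], [296.5, 164.4, 63], [213.3, 168.1, 75], [286.8, 167.7, 93], [277.0, 169.7, 87], [267.6, 169.2, 33], [328.0, 174.6, 164], [308.0, 179.2, 174], [225.9, 181.3, 62], [216.5, 183.0, 60], [309.7, 195.4, 71], [294.6, 199.9, 190], [200.2, 204.0, 61], [279.3, 203.1, 75], [257.2, 207.4, 43], [246.5, 210.0, 35], [235.9, 213.2, 38]]
TCP in tray -48.162052822295806 -35.43434798189732 63.026557708597124 [ 7.15 -1.    3.9 ] 11.5833
wanted [(0.68, [184.1, 193.9, 237.4, 235.7])]
wanted_tab [(0.85, [185.4, 193.4, 237.8, 239.8])]
t: 12.02
eef_pos: [468.9, 228.5, 64.0]
eef_rot: [0.006, -0.043, 0.999, 0.002]
wrist_force: [9.9, 0.7, 6.7]
gripper_width: -0.1
grip_force: 5.1
[[286.9, 136.7, 79], [277.7, 137.7, 59], [268.6, 140.8, 79], [260.9, 142.2, 48], [293.1, 150.5, 85], [283.5, 152.4, 80], [209.1, 153.7, 78], [274.5, 153.7, 64], [264.7, 156.5, 80], [296.4, 164.6, 65], [213.0, 168.3, 67], [286.7, 167.6, 92], [277.0, 169.7, 89], [267.7, 169.2, 35], [328.1, 174.5, 159], [308.1, 179.3, 174], [225.6, 181.9, 54], [216.5, 183.2, 63], [309.7, 195.2, 70], [294.6, 200.0, 191], [199.8, 204.1, 59], [279.3, 202.8, 72], [257.0, 207.6, 39], [246.4, 210.5, 40], [235.9, 212.9, 33]]
TCP in tray -48.87169405678192 -34.920654869083855 64.04260401364729 [10.34 -0.32  6.32] 12.0667
wanted [(0.56, [183.3, 193.3, 238.3, 237.1])]
wanted_tab [(0.78, [183.1, 193.8, 236.5, 239.3])]
```

The carrier is rigidly blocked at the stop: the force rises to 10 N with under 1 mm of give. Slow back-off, up, clear, and a last numeric check.

```bash
python3 -m handwheel '{"plan":[{"ax":0,"ay":0,"az":0,"tx":-0.2,"ty":0,"tz":0,"hand":0},{"ax":0,"ay":0,"az":0,"tx":-0.4,"ty":0,"tz":0,"hand":0},{"ax":0,"ay":0,"az":0,"tx":-0.7,"ty":0,"tz":0,"hand":0},{"ax":0,"ay":0,"az":0,"tx":-1.2,"ty":0,"tz":0,"hand":0},{"ax":0,"ay":0,"az":0,"tx":-2.2,"ty":0,"tz":0,"hand":0},{"ax":0,"ay":0,"az":0,"tx":-2.2,"ty":0,"tz":0,"hand":0},{"ax":0,"ay":0,"az":0,"tx":-2.2,"ty":0,"tz":-3,"hand":0},{"ax":0,"ay":0,"az":0,"tx":-2.2,"ty":0,"tz":-6,"hand":0},{"ax":0,"ay":0,"az":0,"tx":-2.2,"ty":0,"tz":-9,"hand":0},{"ax":0,"ay":0,"az":0,"tx":-2.2,"ty":0,"tz":-12,"hand":0},{"ax":0,"ay":0,"az":0,"tx":-2.2,"ty":0,"tz":-15.5,"hand":0},{"ax":0,"ay":0,"az":0,"tx":-2.2,"ty":0,"tz":-15.5,"hand":0}]}'
python3 -m handwheel '{"plan":[{"ax":0,"ay":0,"az":0,"tx":0,"ty":3,"tz":0,"hand":0},{"ax":0,"ay":0,"az":0,"tx":0,"ty":6,"tz":0,"hand":0},{"ax":0,"ay":0,"az":0,"tx":0,"ty":9,"tz":0,"hand":0},{"ax":0,"ay":0,"az":0,"tx":0,"ty":12,"tz":0,"hand":0},{"ax":0,"ay":0,"az":0,"tx":0,"ty":15,"tz":0,"hand":0},{"ax":0,"ay":0,"az":0,"tx":0,"ty":18,"tz":0,"hand":0},{"ax":0,"ay":0,"az":0,"tx":0,"ty":21,"tz":0,"hand":0},{"ax":0,"ay":0,"az":0,"tx":0,"ty":24,"tz":0,"hand":0},{"ax":0,"ay":0,"az":0,"tx":0,"ty":26,"tz":0,"hand":0},{"ax":0,"ay":0,"az":0,"tx":0,"ty":26,"tz":0,"hand":0},{"ax":0,"ay":0,"az":0,"tx":0,"ty":26,"tz":0,"hand":0}]}'
python3 st.py
python3 - <<'E'
from h import *
for n in ['scene','top']:
    p=ctrl.get_image(n);d=np.abs(p['img'].astype(int)-cv2.imread(f'pics/{n}9.png')[:,:,::-1]).sum(2)
    r=d[180:245,180:245] if n=='scene' else d[210:270,262:290];print(n,'max/mean diff at wanted',r.max(),r.mean())
E
```

```text
t: 13.17
eef_pos: [488.1, 230.2, 223.2]
eef_rot: [0.005, -0.043, 0.999, 0.002]
wrist_force: [1.7, -0.0, 0.7]
gripper_width: 0.4
grip_force: 0.0
t: 14.08
eef_pos: [461.9, 488.2, 215.1]
eef_rot: [-0.001, -0.044, 0.999, -0.001]
wrist_force: [-0.1, -0.3, -0.4]
gripper_width: -0.1
grip_force: 0.0
[[287.2, 134.0, 37], [277.9, 135.7, 30], [268.6, 138.2, 40], [259.3, 140.6, 45], [237.7, 145.0, 42], [228.3, 147.3, 38], [293.4, 147.5, 41], [218.4, 149.4, 45], [283.6, 149.8, 43], [209.0, 151.2, 44], [274.4, 152.1, 42], [264.8, 154.1, 42], [242.8, 159.1, 40], [233.3, 161.1, 43], [296.5, 162.9, 43], [223.5, 163.6, 37], [213.5, 165.6, 44], [286.8, 165.4, 49], [277.3, 167.2, 49], [267.4, 169.4, 40], [328.3, 172.4, 87], [246.5, 174.4, 39], [236.4, 176.7, 48], [313.6, 176.0, 48], [226.4, 179.0, 45], [303.5, 177.9, 47], [216.5, 181.6, 42], [310.0, 193.9, 44], [299.8, 196.8, 57], [289.8, 198.9, 58], [200.6, 202.6, 49], [279.5, 201.5, 46], [190.1, 205.2, 40], [256.9, 206.9, 54], [246.3, 209.7, 61], [235.7, 212.2, 56], [225.1, 214.7, 48]]
TCP in tray -34.48391295418742 223.49732093599982 215.581655381621 [ 0.39 -0.92  0.4 ] 14.1333
wanted [(0.66, [184.2, 193.3, 237.3, 233.6]), (0.47, [209.4, 171.8, 261.2, 213.4])]
wanted_tab [(0.65, [185.4, 193.5, 238.8, 239.1]), (0.52, [252.3, 129.6, 303.3, 162.4])]
scene max/mean diff at wanted 224 5.43905325443787
top max/mean diff at wanted 159 4.775
```

The second push left it in the same place: caps at (200.6, 202.6) before and after, and all the others unmoved. The carrier is home, so I hand in.

```bash
python3 -c "
from workcell import ctrl
print(ctrl.close_job())"
```

```text
the job is handed in; nothing more can be done
None
```

The two-tube carrier was pushed about 59 mm along its rail to the front stop, where a second push to about 10 N moved it no further; it stands upright, the other carriers did not move, and I handed the job in after about 14 s of the 32 s limit.

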